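Spot-check a warm bun with the infrared thermometer

TASK

Check the warmth of the buns: draw the infrared thermometer up out of its holster and tip it so that it looks down at a slant of about 45 degrees, clear of the steam, with its pistol grip below the barrel. Aim it at the centre of the middle bun with the lens about 15 cm from the bun, and finish like that, still holding the thermometer raised and steady. Leave the food and everything else on the table undisturbed.

Things in the scene. Friction and masses are not known exactly. Their poses are not given: they have to be found in the camera images.
- thermometer: Loose infrared thermometer, a pistol with a grey barrel and black grip, 200 g. Barrel: box 120 long in z, 44 (x) by 40 (y). Origin: centre of the lens face; +z runs back to the display end (z = 120): it looks along its -z. It starts lens down in the holster, z up; the barrel's top 74 mm stand free, so its flat side faces (+y, -y, 40 apart) can be pinched from above.
- lens (a point): Centre of the thermometer's lens face (its origin); axes as thermometer: it looks along -z, and -x is the side of the pistol grip.
- butt (a point): Middle of the butt end of the pistol grip, at x = -128, z = 94 in the thermometer's frame. The grip, 28 wide in y and 36 thick in z, leaves the barrel's rear half towards -x (z about 68 to 106 at the barrel, 73 to 115 at the butt), level at the start.
- stand: The thermometer's holster, fixed: foot 130 (x) by 110 (y) by 12, a post on its +x side up to z = 115, and an open-topped black pocket centred over the origin, inside 48 (x) by 44 (y), floor at z = 70, rim at z = 116: 2 mm of play round the barrel. Origin: centre of the foot's underside. The grip sticks out over its -x side.
- bun_tray: Fixed grey plastic tray, paper-lined, 300 (x) by 240 (y), rim 18 high, floor 4 above its underside, with five round buns: one in the middle and one towards each corner. Origin: centre of its underside.
- mandarin_tray: A like grey tray, fixed, with four mandarins and no paper. It may stand left or right of the holster, with the bun tray on the other side. Origin: centre of its underside.
- bun_middle: The bun in the middle of the five, brown and domed, 80 in diameter, 46 high, loose. Origin: centre of its underside.
- bun_core (a point): Middle of that bun, on its axis 26 mm above its underside: the point to aim at.
- bun1: One of the four outer buns, same size, loose. Origin: centre of its underside. Bystander.
- bun2: One of the four outer buns, same size, loose. Origin: centre of its underside. Bystander.
- bun3: One of the four outer buns, same size, loose. Origin: centre of its underside. Bystander.
- bun4: One of the four outer buns, same size, loose. Origin: centre of its underside. Bystander.
- mandarin1: Mandarin on the other tray, 62 in diameter, 50 high, loose. Origin: centre of its underside. Bystander.
- mandarin2: Mandarin on the other tray, 62 in diameter, 50 high, loose. Origin: centre of its underside. Bystander.
- mandarin3: Mandarin on the other tray, 62 in diameter, 50 high, loose. Origin: centre of its underside. Bystander.
- mandarin4: Mandarin on the other tray, 62 in diameter, 50 high, loose. Origin: centre of its underside. Bystander.
- cup_stack: Loose stack of nested paper cups, mouths down, 78 in diameter, 125 high, beyond the holster. Origin: centre of its underside. Bystander.
- paper_cup: Single upright paper cup, 76 in diameter, 85 high, beyond the holster. Origin: centre of its underside. Bystander.
- sanitiser: Loose pump bottle, 62 in diameter, 155 high, beyond the holster. Origin: centre of its underside. Bystander.
- tongs: Steel bread tongs lying flat on the table in front of the robot, 220 long (x), 50 wide, 31 high, loose. Origin: near their middle, on the table. Bystander.
Mind the look-alikes: they are no part of the job. What is shaped like the stand but blue is not meant. There is more than one size of the thermometer; the job needs the smaller.

How it is judged (in metres and radians):
On the way:
1. the thermometer is held in the fingers with its lens drawn up clear of the holster's pocket (z of lens in the frame of stand above 0.121 m and contact force between thermometer and the fingers above 1 N), for 0.1 s.
At the end, for the whole second after the job is handed in: Held in the fingers, touching nothing else, still, lens 80 mm and butt 50 mm or more above the table. Bun core 110 to 240 mm before the lens and within 30 mm of its axis in x and y; barrel 29 to 61 deg from vertical, looking down; thermometer x within 66 deg of straight up (grip below) (x of bun_core in the frame of lens between -0.03 and 0.03 m and y of bun_core in the frame of lens between -0.03 and 0.03 m and z of bun_core in the frame of lens between -0.24 and -0.11 m and angle between thermometer's own z axis and vertical between 0.5 and 1.07 rad and angle between thermometer's own x axis and vertical below 1.15 rad and height (world z) of lens above 0.08 m and height (world z) of butt above 0.05 m and contact force between thermometer and the fingers above 2 N and contact force between thermometer and stand below 0.1 N and contact force between thermometer and bun_tray below 0.1 N and linear speed of thermometer below 0.02 m/s and angular speed of thermometer below 0.1 rad/s); the arm keeps its last pose, push and grip.
It fails at once if the middle bun is pushed (moved more than 15 mm) (distance of bun_middle from where it was at the start of the episode above 0.015 m).
It fails at once if another bun or a mandarin is pushed (moved more than 15 mm) (distance of any of bun1, bun2, bun3, bun4, mandarin1, mandarin2, mandarin3, mandarin4 from where it was at the start of the episode above 0.015 m).
It fails at once if the cups, the pump bottle or the tongs are pushed (moved more than 20 mm) (distance of any of cup_stack, paper_cup, sanitiser, tongs from where it was at the start of the episode above 0.02 m).
It also fails if it takes over 32 s, if anything falls off the work surface, if the arm or the gripper's body presses on something with over 40 N, if the wrist force passes 120 N, or if a joint passes its speed limit or range.

ROBOT

A 6-joint arm with a two-finger parallel gripper is mounted at the origin on the work surface. World frame = base frame: x ahead of the robot, y to its left, z up, the work surface at z = 0. Lengths are in m, angles in degrees, forces in N, time in s.
With the tool pointing down it reaches from about 0.375 to 0.9 m from the base axis. Payload 3.1 kg.
Tool frame: the origin (TCP) lies on the centre line of the jaws, within the pads' length; the fingertips stand finger_overhang ahead of it and the grasp point (between the pads) lies 5 mm behind it (finger_overhang is the distance from the TCP to the fingertips, in m); z points along the fingers, y is the line along which they close (so a half turn about z gives the same grasp; the last joint's range is limited). The gripper opens to 87 mm and grips with 3 to 60 N. Pads are 19 mm wide; open, the fingers measure 117 mm over their backs; the gripper's body (75 mm by 190 mm) begins 51 mm behind the grasp point.
Start: joints at [-82.649, 30.224, 82.088, -0, 67.689, -10.227], TCP at [0.189, -0.596, 0.202] pointing down, gripper open.
Joint ranges: [-176.69, 176.69], [-43.24, 126.21], [12.49, 139.97], [-82, 262], [0, 151.66], [-163.58, 163.58]. Speed limits (degrees/s): [159.86, 159.86, 180, 180, 180, 180].

INTERFACE

Orientations are given as a 3x3 rotation matrix whose columns are the frame's x, y, z axes.
In Python, from rig import read_state, capture, calibration, hand_in, finger_overhang gives the robot as it stands.
- The arm moves only by the tool send_rows, never from a script. Its argument "plan" is a list of rows, each a list of 5 numbers: the closure in counts, from 0 (fully open) to 255 (shut), then the shift along the tool's x, y, z in m, then the turn about the tool's z in rad. A call has 1 to 20 rows; each row shifts and turns the commanded pose from where the row before left it, along the tool's axes as they then stand; what a row does not reach is not made up. A row lasts 1/12 s, in which the tool goes at most 41.7 mm and 7.16 degrees, less where a joint would pass 70% of its speed; a pose out of reach is approached as far as the arm can. A call is refused whole if a number of a shift passes 0.0417 or a number of a turn 0.125, either way. A call with a gripper value outside its range is refused whole. The fingers move at their own pace and stop on an object; the grip force is fixed at half the most. Time passes only in rows, so rows that do not move let the fingers close. It gives the time, the measured TCP pose, the force, the opening and the grip force at its end, in the units of the state.
- read_state(): the state, without advancing time (a new reading comes with each control period).
- capture(name): name is "scene" or "top" or "wrist"; returns (picture, depth): 420x560x3 uint8, blue, green, red; 420x560 float32, m along the optical axis (not along the pixel's ray), 0 where there is no reading.
- calibration(name): a dict with "fx", "fy", "cx", "cy" (pixels), "xyz" and "rotation" of the camera in the world. Camera axes: x right, y down, z forward; pixel columns grow to the right and rows downward; lengths in m; the calibration is good to about 2 mm. A picture is of the moment at which its call begins: read the wrist's pose just before it. calibration takes no time and is no camera call; for the wrist camera it gives the pose at the moment of the call.
- hand_in(): hands the job in; it is judged then, once.
The state is a dict: "time_s": time; "joint_positions": joint angles; "qvel": joint speeds; "tau": joint torques, N m; "position": TCP position; "tcp_rot": TCP orientation; "force": force on the tool from outside, world axes, zero at the start; "moment": the same for the moment, N m; "opening": opening from 0.0 (shut) to 1.0 (fully open); "grasp_force": force on a finger pad.
Only numpy, scipy, OpenCV 4.12 (cv2) and the standard library are available. Lean on these libraries where they do the work, as an engineer would, in place of code of your own. Each camera call takes 0.05 s, during which the arm holds its last target. There are 200 camera calls.

## Working session

There is one attempt and no reset: what is moved stays moved. The work goes in short steps, Python scripts to look and compute and a tool call to move; the robot and the scene stay as the last step left them, time stands still between calls to the robot, and variables do not carry over. Pictures are saved under pics/ and viewed, at most 10 in all, crops included, and the job is handed in when it is done.

Besides the shell and the picture viewer there is one more tool, called after "Request:" by a JSON object that holds its "name" and its "arguments". send_rows: Moves the arm, as the interface text tells. Its arguments: {"type":"object","properties":{"plan":{"type":"array","items":{"type":"array","items":{"type":"number"}}}},"required":["plan"]}

```bash
mkdir -p pics; ls
python3 - <<'E'
from rig import *
import cv2,numpy as np
print(finger_overhang, read_state())
for n in("scene","top"):
    p,d=capture(n); cv2.imwrite(f"pics/{n}0.png",p); np.savez(f"{n}0.npz",p=p,d=d); c=calibration(n); print(n,c)
E
```

```text
pics
0.014 {'time_s': 0.0, 'joint_positions': array([-8.26485045e+01,  3.02805373e+01,  8.21560637e+01, -1.31512338e-03,
        6.76875395e+01, -1.02269475e+01]), 'qvel': array([-0.07212879,  0.04267539, -0.08897883,  0.00423223, -0.01872486,
       -0.00810949]), 'tau': array([-1.31036486e-03, -4.40047038e+01, -1.76589078e+01,  6.30643009e-02,
        5.84523682e-02, -1.82078566e-04]), 'position': array([ 0.18868224, -0.59503373,  0.20115661]), 'tcp_rot': array([[ 9.53301779e-01,  3.02019252e-01, -2.98297394e-04],
       [ 3.02019180e-01, -9.53299433e-01,  2.14613304e-03],
       [ 3.63806759e-04, -2.13600398e-03, -9.99997653e-01]]), 'force': array([-0.49961124, -0.32041445, -0.31820899]), 'moment': array([-0.00420988,  0.01727498, -0.00651649]), 'grasp_force': 0.0, 'opening': 0.9992994771377397}
scene {'fx': 544.0080273351159, 'fy': 544.0080273351159, 'cx': 285.6392965225326, 'cy': 210.4759605779644, 'xyz': array([ 1.14843894, -0.77325134,  1.15916719]), 'rotation': array([[ 0.77592306,  0.45368542, -0.43830691],
       [ 0.63070364, -0.54415635,  0.55326918],
       [ 0.01250267, -0.70573608, -0.70836451]])}
top {'fx': 468.62335627262524, 'fy': 468.62335627262524, 'cx': 277.13991365260074, 'cy': 202.1037835044165, 'xyz': array([ 0.42969866, -0.00999613,  1.40460545]), 'rotation': array([[ 0.01871085, -0.99698826,  0.07526163],
       [-0.99956361, -0.01693196,  0.02420518],
       [-0.02285796, -0.07568168, -0.99687   ]])}
```

View pics/scene0.png

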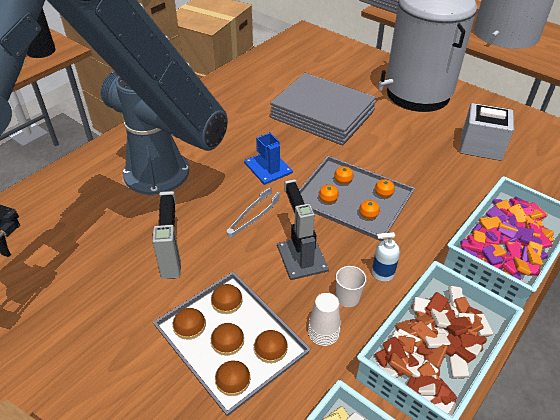

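View pics/top0.png

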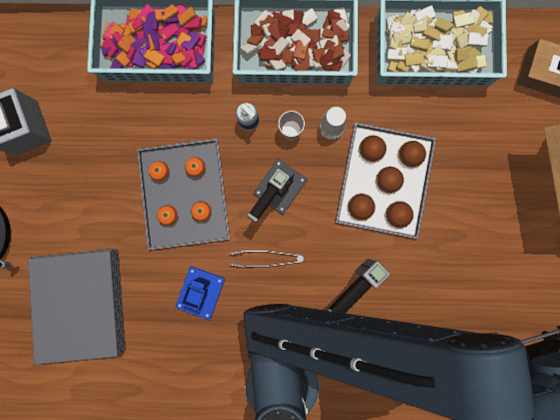

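The thermometer in the dark holster has its display at top (283,178), with its grip towards (255,215). A larger one stands free on the table at (375,272), and the empty blue holster at (200,292) is a decoy. The middle bun is at top (390,180). I'll measure these and confirm them in a crop.

```bash
cat > h.py <<'E'
import numpy as np,cv2
from rig import *
def cloud(n,d,c=None):
    c=c or calibration(n); v,u=np.mgrid[:420,:560]
    P=np.stack([(u-c['cx'])/c['fx']*d,(v-c['cy'])/c['fy']*d,d],-1)
    return P@c['rotation'].T+c['xyz']
E
python3 - <<'E'
from h import *
z=np.load('top0.npz');p,d=z['p'],z['d'];W=cloud('top',d)
z2=np.load('scene0.npz')
a=cv2.resize(p[140:240,230:330],(400,400),interpolation=3);b=cv2.resize(z2['p'][170:290,255:375],(400,400),interpolation=3)
cv2.imwrite('pics/crop.png',np.hstack([a,b]))
for nm,(u0,u1,v0,v1) in dict(small=(240,310,155,230),big=(330,400,250,315)).items():
    w=W[v0:v1,u0:u1].reshape(-1,3); zz=w[:,2]; top=w[zz>zz.max()-.012]
    print(nm,'ztop',np.percentile(zz,99.5),'n',len(top),cv2.minAreaRect((top[:,:2]*1000).astype(np.float32)))
    for lo in (.11,.13,.15,.17,.18,.19):
        s=w[(zz>lo)&(zz<lo+.01)]
        if len(s): print(lo,len(s),s.mean(0).round(4))
h=cv2.cvtColor(p,cv2.COLOR_BGR2HSV);m=((h[...,0]<15)&(h[...,1]>120)&(W[...,2]>.03)&(W[...,2]<.07)).astype(np.uint8)
n,l,s,c=cv2.connectedComponentsWithStats(m)
for i in range(1,n):
    if s[i,4]>150: q=W[l==i]; print(c[i].round(),s[i,4],np.median(q,0).round(4),q[:,2].max().round(4), ((q[:,:2].max(0)+q[:,:2].min(0))/2).round(4))
for u,v in((333,122),(291,124),(247,115)): print(W[v,u])
E
```

```text
small ztop 0.19698680536694704 n 25 ((429.69866943359375, -9.99613094329834), (0.0, 0.0), 0.0)
0.11 112 [ 0.5933 -0.0016  0.1151]
0.13 3 [0.5664 0.002  0.1332]
0.15 17 [0.5176 0.0424 0.1549]
0.17 330 [0.525  0.0539 0.1756]
0.18 199 [0.5463 0.0385 0.1858]
0.19 132 [0.583  0.0153 0.1922]
big ztop 0.4650708256013606 n 19 ((429.69866943359375, -9.99613094329834), (0.0, 0.0), 0.0)
0.11 43 [ 0.3036 -0.1834  0.1159]
0.13 453 [ 0.2789 -0.1845  0.1351]
0.15 364 [ 0.3378 -0.2448  0.1542]
[373. 148.] 456 [ 0.6958 -0.2557  0.0433] 0.0559 [ 0.6984 -0.2563]
[413. 153.] 463 [ 0.6821 -0.37    0.043 ] 0.0552 [ 0.6837 -0.3717]
[195. 167.] 276 [0.6304 0.2663 0.0461] 0.0587 [0.6346 0.2699]
[158. 171.] 280 [0.6169 0.3723 0.047 ] 0.0605 [0.6195 0.3769]
[391. 179.] 462 [ 0.6048 -0.3057  0.0433] 0.0569 [ 0.6055 -0.3064]
[362. 207.] 469 [ 0.523  -0.2225  0.0431] 0.0558 [ 0.5246 -0.2233]
[201. 211.] 283 [0.5    0.2432 0.0462] 0.0585 [0.5018 0.2481]
[400. 214.] 469 [ 0.5036 -0.3331  0.0434] 0.0546 [ 0.5033 -0.3347]
[167. 215.] 278 [0.487  0.3413 0.0472] 0.057 [0.4883 0.347 ]
[ 0.75187457 -0.12961931  0.12238341]
[ 0.7729997  -0.01359414  0.00726254]
[0.77168417 0.11083356 0.11069507]
```

View pics/crop.png

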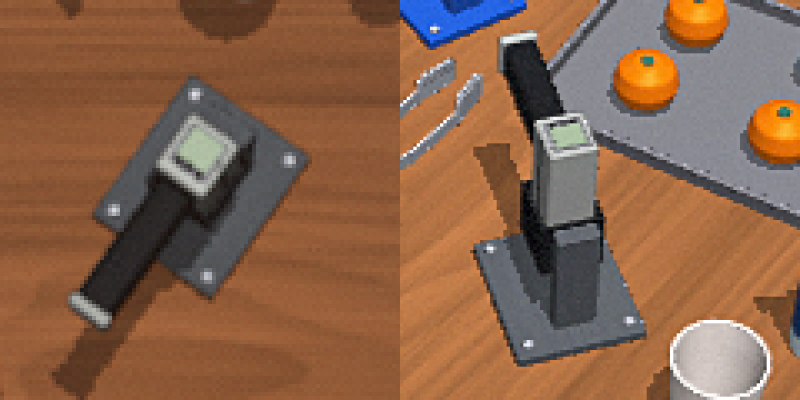

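```bash
cat >> h.py <<'E'
def cast(n,uv,z,c=None):
    c=c or calibration(n);uv=np.atleast_2d(uv).astype(float)
    r=np.c_[(uv[:,0]-c['cx'])/c['fx'],(uv[:,1]-c['cy'])/c['fy'],np.ones(len(uv))]@c['rotation'].T
    return c['xyz']+r*((z-c['xyz'][2])/r[:,2])[:,None]
E
python3 - <<'E'
from h import *
p=np.load('top0.npz')['p']
o=np.array([230,140]);f=lambda l:(np.array(l)+.5)/4-.5+o
b=cast('top',f([(194,93),(290,159),(207,276),(113,210)]),.012)[:,:2]
print('stand',b.mean(0)); 
for i in range(4): e=b[(i+1)%4]-b[i];print(np.linalg.norm(e),np.degrees(np.arctan2(e[1],e[0])))
g=p[140:240,230:330];m=cv2.inRange(g,(120,130,120),(255,255,255))
n,l,s,c=cv2.connectedComponentsWithStats(m)
for i in range(1,n):
    if s[i,4]>10: print(c[i]+o,s[i])
i=1+np.argmax(s[1:,4]);v,u=np.where(l==i)
w=cast('top',np.c_[u,v]+o,.19)[:,:2]; r=cv2.minAreaRect((w*1000).astype(np.float32));print('top rect',r)
bt=cast('top',f([(90,309)]),.185)[0];print('butt',bt, np.degrees(np.arctan2(r[0][1]/1000-bt[1],r[0][0]/1000-bt[0])))
E
```

```text
stand [0.58411214 0.01657368]
0.08745246933165951 -123.82296923505452
0.10726551354276145 145.71486042451173
0.08590140500367614 55.88391751204495
0.10682478090054001 -33.45451807513344
[279.05853659 178.05853659] [ 40  29  19  20 205]
[252. 217.] [18 74  9  7 27]
top rect ((583.5281372070312, 16.189144134521484), (37.08964538574219, 41.39182662963867), 57.030120849609375)
butt [0.48204615 0.08413227 0.185     ] -33.80267226867014
```

Request:
{"name": "send_rows", "arguments": {"plan": [[0,0,0,-0.0125,0.112],[0,0,0,-0.0125,0.112],[0,0,0,-0.0125,0.112],[0,0,0,-0.0125,0.112],[0,0,0,-0.0125,0.112],[0,0,0,-0.0125,0.112],[0,0,0,-0.0125,0.112],[0,0,0,-0.0125,0.112]]}}

```text
time_s: 0.77
position: [0.1887, -0.5953, 0.3021]
tcp_rot: [[0.828, -0.56, -0.0], [-0.56, -0.828, 0.001], [-0.001, -0.001, -1.0]]
force: [-0.4, -0.0, 0.0]
opening: 1.001
grasp_force: 0.0
```

```bash
cat > go.py <<'E'
import sys
from h import *
s=read_state();R=s['tcp_rot'];t=np.array(eval(sys.argv[1]))
print('t',s['time_s'],'pos',s['position'].round(4),'az',np.degrees(np.arctan2(R[1,0],R[0,0])).round(2),'tilt',R[:,2].round(3),'j6',s['joint_positions'][5].round(1),'open',s['opening'],'gf',s['grasp_force'],'F',s['force'].round(1))
print('shift',(R.T@(t-s['position'])).round(4))
E
python3 go.py "[.584,.0164,.302]"
```

```text
t 0.7667 pos [ 0.1887 -0.5953  0.3021] az -34.08 tilt [-0.     0.001 -1.   ] j6 41.4 open 1.0007134873774004 gf 0.0 F [-0.4 -0.   0. ]
shift [-0.0153 -0.7282  0.0009]
```

Request:
{"name": "send_rows", "arguments": {"plan": [[0,-0.0008,-0.0364,0,0],[0,-0.0008,-0.0364,0,0],[0,-0.0008,-0.0364,0,0],[0,-0.0008,-0.0364,0,0],[0,-0.0008,-0.0364,0,0],[0,-0.0008,-0.0364,0,0],[0,-0.0008,-0.0364,0,0],[0,-0.0008,-0.0364,0,0],[0,-0.0008,-0.0364,0,0],[0,-0.0008,-0.0364,0,0],[0,-0.0008,-0.0364,0,0],[0,-0.0008,-0.0364,0,0],[0,-0.0008,-0.0364,0,0],[0,-0.0008,-0.0364,0,0],[0,-0.0008,-0.0364,0,0],[0,-0.0008,-0.0364,0,0],[0,-0.0008,-0.0364,0,0],[0,-0.0008,-0.0364,0,0],[0,-0.0008,-0.0364,0,0],[0,-0.0008,-0.0364,0,0]]}}

```text
time_s: 2.43
position: [0.5803, 0.0202, 0.3017]
tcp_rot: [[0.832, -0.555, -0.001], [-0.555, -0.832, 0.0], [-0.001, 0.001, -1.0]]
force: [0.9, -0.4, -0.2]
opening: 1.003
grasp_force: 0.0
```

```bash
python3 - <<'E'
from h import *
p,d=capture('wrist');c=calibration('wrist');cv2.imwrite('pics/w1.png',p);W=cloud('wrist',d,c);np.savez('w1.npz',p=p,d=d)
m=(d>0)&(abs(W[...,2]-.19)<.008)&(np.hypot(W[...,0]-.584,W[...,1]-.016)<.06)
n,l,s,_=cv2.connectedComponentsWithStats(m.astype(np.uint8));m=l==1+np.argmax(s[1:,4])
print(m.sum(),cv2.minAreaRect((W[m][:,:2]*1000).astype(np.float32)),np.median(W[m][:,2]))
E
python3 go.py "[.584,.0164,.167]"
```

```text
1819 ((586.4664916992188, 21.912883758544922), (39.98643112182617, 43.566139221191406), 56.80343246459961) 0.19064267877154606
t 2.4833 pos [0.5839 0.026  0.3017] az -33.51 tilt [ 0.004  0.006 -1.   ] j6 114.8 open 0.9988559819809031 gf 0.0 F [3.4 2.6 1.1]
shift [0.0054 0.0089 0.1346]
```

View pics/w1.png

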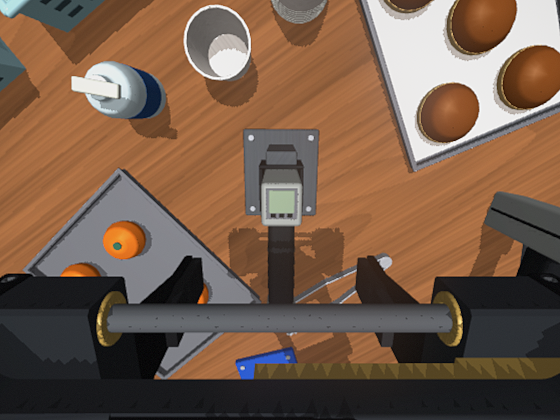

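The picture shows the target barrel top at (281,202), with the grip running towards the gripper and both fingers clear of it. The arm was still settling, so I'll measure again.

Request:
{"name": "send_rows", "arguments": {"plan": [[0,0,0,0.02,0],[0,0,0,0.02,0],[0,0,0,0,0],[0,0,0,0,0],[0,0,0,0,0]]}}

```text
time_s: 2.9
position: [0.5804, 0.018, 0.2628]
tcp_rot: [[0.831, -0.556, 0.001], [-0.556, -0.831, -0.0], [0.001, -0.0, -1.0]]
force: [0.1, 0.2, -0.1]
opening: 1.003
grasp_force: 0.0
```

```bash
python3 - <<'E'
from h import *
c=calibration('wrist');p,d=capture('wrist');W=cloud('wrist',d,c);np.savez('w1.npz',p=p,d=d)
m=(d>0)&(abs(W[...,2]-.19)<.008)&(np.hypot(W[...,0]-.584,W[...,1]-.016)<.06)
n,l,s,_=cv2.connectedComponentsWithStats(m.astype(np.uint8));m=l==1+np.argmax(s[1:,4])
print(m.sum(),cv2.minAreaRect((W[m][:,:2]*1000).astype(np.float32)),np.median(W[m][:,2]))
E
python3 go.py "[.584,.0164,.167]"
```

```text
2319 ((582.3247680664062, 15.632919311523438), (40.234947204589844, 43.86602783203125), 56.9516487121582) 0.19064640919942072
t 2.95 pos [0.5807 0.0179 0.2633] az -33.79 tilt [ 0.002 -0.    -1.   ] j6 114.5 open 0.9967770354645695 gf 0.0 F [-0.8 -0.  -0.1]
shift [ 0.0033 -0.0005  0.0963]
```

Request:
{"name": "send_rows", "arguments": {"plan": [[0,0.003,0,0.024,0],[0,0,0,0.024,0],[0,0,0,0.024,0],[0,0,0,0.024,0],[0,0,0,0,0],[255,0,0,0,0],[255,0,0,0,0],[255,0,0,0,0],[255,0,0,0,0],[255,0,0,0,0],[255,0,0,0,0],[255,0,0,0,0],[255,0,0,0,0]]}}

```text
time_s: 4.03
position: [0.5826, 0.0167, 0.1664]
tcp_rot: [[0.831, -0.556, 0.0], [-0.556, -0.831, -0.0], [0.0, -0.0, -1.0]]
force: [0.3, -0.3, 0.9]
opening: 0.476
grasp_force: 0.0
```

Request:
{"name": "send_rows", "arguments": {"plan": [[255,0,0,0,0],[255,0,0,0,0],[255,0,0,0,0],[255,0,0,0,0]]}}

```text
time_s: 4.37
position: [0.5826, 0.0166, 0.1663]
tcp_rot: [[0.831, -0.556, 0.0], [-0.556, -0.831, -0.0], [0.0, 0.0, -1.0]]
force: [-1.4, 0.4, 1.3]
opening: 0.448
grasp_force: 30.0
```

Request:
{"name": "send_rows", "arguments": {"plan": [[255,0,0,-0.01,0],[255,0,0,-0.012,0],[255,0,0,-0.012,0],[255,0,0,-0.012,0],[255,0,0,-0.012,0],[255,0,0,-0.012,0],[255,0,0,0,0],[255,0,0,0,0],[255,0,0,0,0],[255,0,0,0,0]]}}

```text
time_s: 5.2
position: [0.5817, 0.0168, 0.2351]
tcp_rot: [[0.831, -0.556, -0.002], [-0.556, -0.831, 0.0], [-0.002, 0.001, -1.0]]
force: [0.0, -0.2, -1.8]
opening: 0.451
grasp_force: 30.0
```

```bash
python3 - <<'E'
from h import *
a,d=capture('scene');b,_=capture('wrist')
cv2.imwrite('pics/l1.png',np.hstack([cv2.resize(a[140:300,220:380],(400,400)),cv2.resize(b[100:380,140:420],(400,400))]))
E
python3 go.py "[.584,.0164,.167]"
```

```text
t 5.3 pos [0.5819 0.0168 0.2352] az -33.76 tilt [-0.002  0.    -1.   ] j6 114.4 open 0.44909197889081576 gf 29.998107254505157 F [ 0.1 -0.4 -2.1]
shift [ 0.002  -0.0009  0.0682]
```

View pics/l1.png

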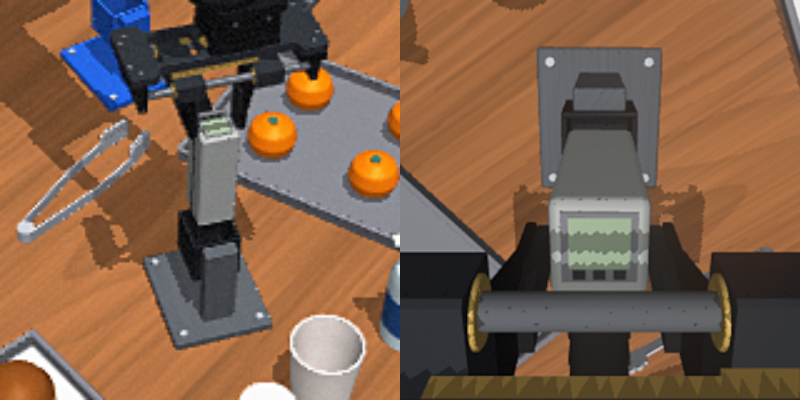

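Request:
{"name": "send_rows", "arguments": {"plan": [[255,0,0,0.0105,0],[255,0,0,0.0105,0],[255,0,0,0.0105,0],[255,0,0,0,0],[255,0,0,0,0],[255,-0.006,0,-0.0006,0],[255,-0.006,0,-0.0006,0],[255,-0.006,0,-0.0006,0],[255,-0.006,0,-0.0006,0],[255,0,0,0,0],[255,0,0,0,0]]}}

```text
time_s: 6.22
position: [0.5627, 0.0302, 0.2078]
tcp_rot: [[0.832, -0.555, 0.002], [-0.555, -0.832, -0.0], [0.002, -0.001, -1.0]]
force: [2.1, -0.6, -0.9]
opening: 0.449
grasp_force: 30.0
```

```bash
cat > tilt.py <<'E'
# fit the barrel's big visible planes from the scene camera depth, in the tool-yaw frame
import sys
from h import *
s=read_state();c=calibration('wrist');p,d=capture('wrist');W=cloud('wrist',d,c);R=s['tcp_rot'];R=np.c_[R[:,0],R[:,1],[0,0,-1]]
T=(W-s['position'])@R
u0=(int)(560/2)
m=(d>0)&(abs(T[...,1])<.012)&(T[...,2]<.15)&(T[...,2]>-.03)&(T[...,0]>-.05)&(T[...,0]<.14)
for x in np.arange(-.05,.14,.01):
    k=m&(T[...,0]>=x)&(T[...,0]<x+.01)
    if k.sum()>5: print(f"{x+.005:.3f} n{k.sum()} h {-np.median(T[...,2][k]):.4f}")
cv2.imwrite(sys.argv[1],p)
E
python3 tilt.py pics/t1.png; python3 go.py "[.584,.0164,.167]"
```

```text
-0.035 n35 h 0.0005
-0.025 n9 h 0.0183
-0.015 n465 h 0.0208
-0.005 n612 h 0.0240
0.005 n651 h 0.0260
0.015 n786 h 0.0272
0.025 n1617 h 0.0098
0.035 n1050 h -0.0415
0.045 n350 h -0.0824
0.055 n341 h -0.0925
0.065 n329 h -0.0929
t 6.2667 pos [0.563  0.03   0.2078] az -33.74 tilt [ 0.002 -0.    -1.   ] j6 115.4 open 0.44594068574362566 gf 29.999889135360718 F [ 1.5 -1.1 -0.1]
shift [ 0.025  -0.0003  0.0408]
```

It pivots as planned, about 12° so far with low force. I'll continue.

Request:
{"name": "send_rows", "arguments": {"plan": [[255,-0.006,0,0.001,0],[255,-0.006,0,0.001,0],[255,-0.006,0,0.001,0],[255,-0.006,0,0.001,0],[255,-0.007,0,0.003,0],[255,-0.007,0,0.003,0],[255,-0.007,0,0.003,0],[255,-0.007,0,0.003,0],[255,0,0,0,0],[255,0,0,0,0]]}}

```text
time_s: 7.1
position: [0.5185, 0.0593, 0.1907]
tcp_rot: [[0.832, -0.555, -0.001], [-0.555, -0.832, 0.0], [-0.001, 0.001, -1.0]]
force: [0.6, -0.7, 0.2]
opening: 0.443
grasp_force: 30.0
```

```bash
python3 tilt.py pics/t2.png; python3 go.py "[.584,.0164,.167]"
```

```text
-0.045 n197 h -0.0351
-0.035 n129 h -0.0297
-0.015 n79 h 0.0103
-0.005 n331 h 0.0186
0.005 n369 h 0.0262
0.025 n963 h 0.0254
0.035 n1000 h 0.0145
0.045 n878 h 0.0027
0.055 n772 h -0.0092
0.065 n685 h -0.0211
0.075 n582 h -0.0327
0.085 n563 h -0.0445
0.095 n270 h -0.0560
0.105 n559 h -0.0756
0.115 n451 h -0.0754
0.125 n25 h -0.0761
t 7.15 pos [0.5191 0.059  0.1909] az -33.74 tilt [-0.001 -0.    -1.   ] j6 118.0 open 0.4443444535693407 gf 29.9988055229187 F [-0.  -0.7 -0. ]
shift [ 0.0776 -0.0006  0.0239]
```

Request:
{"name": "send_rows", "arguments": {"plan": [[255,-0.004,0,0.003,0],[255,-0.004,0,0.003,0],[255,0,0,0,0],[255,0.01,0,-0.012,0],[255,0.01,0,-0.02,0],[255,0,0,-0.02,0],[255,0,0,-0.02,0],[255,0,0,0,0.075],[255,0,0,0,0.075],[255,0,0,0,0.075],[255,0,0,0,0.075],[255,0,0,0,0.075],[255,0,0,0,0.075],[255,0,0,0,0],[255,0,0,0,0],[255,0,0,0,0]]}}

```text
time_s: 8.48
position: [0.5288, 0.0524, 0.2566]
tcp_rot: [[0.508, -0.861, -0.001], [-0.861, -0.508, 0.0], [-0.001, 0.001, -1.0]]
force: [0.8, -0.3, -1.9]
opening: 0.442
grasp_force: 30.0
```

```bash
python3 tilt.py pics/t3.png; python3 go.py "[.515,-.15,.25]"
```

```text
-0.045 n250 h -0.0250
-0.035 n223 h -0.0200
-0.015 n125 h 0.0129
-0.005 n409 h 0.0199
0.005 n487 h 0.0262
0.015 n50 h 0.0297
0.025 n1052 h 0.0235
0.035 n1024 h 0.0095
0.045 n839 h -0.0058
0.055 n705 h -0.0211
0.065 n600 h -0.0364
0.075 n504 h -0.0515
0.085 n162 h -0.0623
t 8.5333 pos [0.5289 0.0523 0.2567] az -59.47 tilt [-0.001  0.    -1.   ] j6 143.1 open 0.4409441474515154 gf 29.997813999652863 F [-0.1 -0.2 -2.6]
shift [0.1672 0.1148 0.0067]
```

View pics/t3.png

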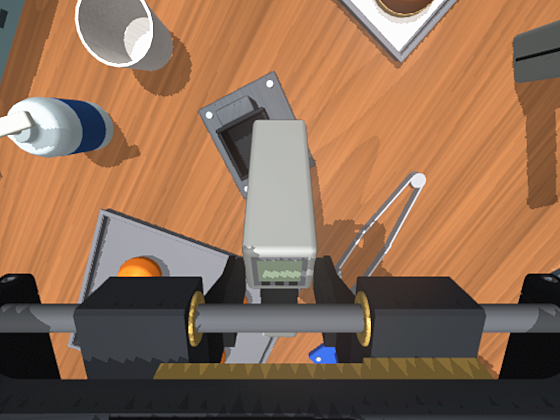

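The barrel is held with its lens over the rim at (275,125) and tilted about 33.5° from vertical. That is in range, and the grip is below. I'll move gently to the aiming pose and measure again there.

Request:
{"name": "send_rows", "arguments": {"plan": [[255,0.003,0.0018,0,0],[255,0.006,0.0035,0,0],[255,0.009,0.0053,0,0],[255,0.0115,0.0068,0.0018,0],[255,0.0115,0.0068,0.0018,0],[255,0.0115,0.0068,0.0018,0],[255,0.0115,0.0068,0.0018,0],[255,0.0115,0.0068,0.0018,0],[255,0.0115,0.0068,0.0018,0],[255,0.0115,0.0068,0.0018,0],[255,0.0115,0.0068,0.0018,0],[255,0.0115,0.0068,0.0018,0],[255,0.0115,0.0068,0.0018,0],[255,0.0115,0.0068,0.0018,0],[255,0.0115,0.0068,0.0018,0],[255,0.0115,0.0068,0.0018,0],[255,0.0115,0.0068,0.0018,0],[255,0.009,0.0053,0,0],[255,0.006,0.0035,0,0],[255,0.003,0.0018,0,0]]}}

```text
time_s: 10.2
position: [0.529, -0.1779, 0.2319]
tcp_rot: [[0.506, -0.863, 0.0], [-0.863, -0.506, -0.0], [0.0, -0.0, -1.0]]
force: [-1.5, 0.0, -1.4]
opening: 0.437
grasp_force: 30.0
```

Request:
{"name": "send_rows", "arguments": {"plan": [[255,0,0,0,0],[255,0,0,0,0],[255,0,0,0,0],[255,0,0,0,0],[255,0,0,0,0],[255,0,0,0,0]]}}

```text
time_s: 10.7
position: [0.5289, -0.1761, 0.232]
tcp_rot: [[0.508, -0.862, 0.0], [-0.862, -0.508, 0.0], [0.0, -0.0, -1.0]]
force: [-0.5, 0.5, -2.0]
opening: 0.439
grasp_force: 30.0
```

```bash
python3 tilt.py pics/t4.png; python3 go.py "[.529,-.178,.232]"
python3 - <<'E'
from h import *
p,d=capture('scene');cv2.imwrite('pics/s4.png',p)
a,_=capture('top');w=cv2.imread('pics/t4.png')
cv2.imwrite('pics/f4.png',np.hstack([cv2.resize(p[150:400,140:390],(400,400)),cv2.resize(w,(400,300)).copy() if 0 else cv2.resize(w[:,70:490],(400,400))]))
E
```

```text
-0.045 n244 h -0.0250
-0.035 n224 h -0.0203
-0.015 n127 h 0.0131
-0.005 n408 h 0.0197
0.005 n487 h 0.0263
0.015 n64 h 0.0296
0.025 n1072 h 0.0236
0.035 n1014 h 0.0096
0.045 n843 h -0.0057
0.055 n710 h -0.0211
0.065 n598 h -0.0364
0.075 n502 h -0.0515
0.085 n161 h -0.0621
t 10.75 pos [ 0.5289 -0.1762  0.2319] az -59.51 tilt [ 0.  0. -1.] j6 119.6 open 0.4401019604396859 gf 29.997857809066772 F [-0.3 -1.2 -0.5]
shift [ 0.0016  0.0008 -0.0001]
```

View pics/f4.png

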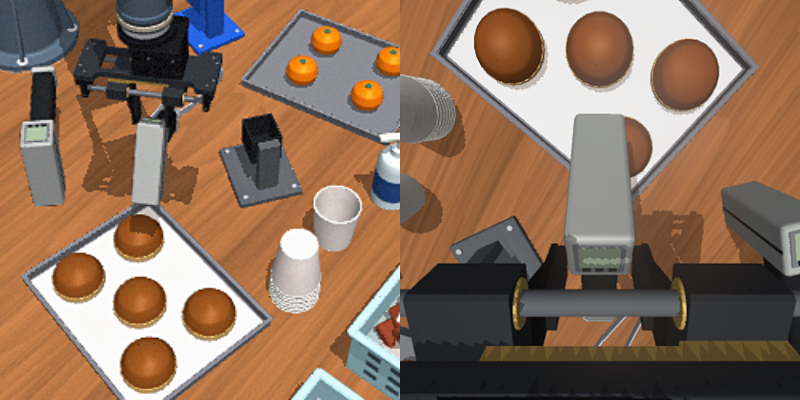

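Middle bun is at wrist crop (600,50), straight ahead of the barrel. The tilt has not changed and nothing was disturbed. Now an aim check from the wrist depth.

Run:
```python
from h import *
s=read_state();c=calibration('wrist');p,d=capture('wrist');W=cloud('wrist',d,c);R=s['tcp_rot']
T=(W-s['position'])@R; up=-T[...,2]
f=(d>0)&(abs(T[...,1])<.03)&(T[...,0]>.025)&(T[...,0]<.075)&(abs(up-(.0235-1.5*(T[...,0]-.025)))<.012)
q=np.c_[T[f][:,0],T[f][:,1],up[f]]
k=np.polyfit(q[:,0],q[:,2],1);phi=np.arctan(-1/k[0]);print('phi',np.degrees(phi))
for x in(.03,.07):
    y=q[abs(q[:,0]-x)<.005][:,1];print('y edges',np.percentile(y,[1,99]).round(4))
xt=np.array([np.cos(phi),0,np.sin(phi)]);zt=np.array([-np.sin(phi),0,np.cos(phi)])
dd=np.array([0,0,np.polyval(k,0)])@xt            # +x face offset
tp=np.c_[T.reshape(-1,3)[:,:2],up.ravel()][((d>0)&(abs(T[...,1])<.012)&(T[...,0]>-.012)&(T[...,0]<.01)&(up>.005)).ravel()]
ez=np.median(tp@zt); lens=(dd-.022)*xt+(ez-.12)*zt; print('lens tool',lens,'h',lens[2]+s['position'][2])
h=cv2.cvtColor(p,cv2.COLOR_BGR2HSV);m=((h[...,0]<15)&(h[...,1]>110)&(W[...,2]>.02)&(W[...,2]<.07)&(np.hypot(W[...,0]-.605,W[...,1]+.306)<.05))
b=W[m];print(m.sum(),'bun',((b[:,:2].max(0)+b[:,:2].min(0))/2),np.percentile(b[:,2],99))
for b in ([.6055,-.306,.031],list((b[:,:2].max(0)+b[:,:2].min(0))/2)+[.031]):
    t=R.T@(np.array(b)-s['position']);t[2]*=-1;v=t-lens;print('core in lens',v@xt,v[1],v@zt)
```

```text
phi 33.15274241819686
y edges [-0.0185  0.0202]
y edges [-0.0185  0.02  ]
lens tool [ 0.06525223  0.         -0.07775907] h 0.15412578870839605
3642 bun [ 0.6074742 -0.3072555] 0.050752251522095754
core in lens 0.004107693814098201 -0.0003221389826881837 -0.14975147541929598
core in lens 0.005851793343787562 -0.0013869479212658719 -0.15089079743049663
```

```bash
python3 -c "
from rig import *
print(hand_in())"
```

```text
the job is handed in; nothing more can be done
None
```

I handed the job in with the thermometer held raised and steady, aimed within about 6 mm of the middle bun's centre from 15 cm away. It slants about 33° from vertical, inside the 29–61° limits but short of the 45° asked; the grip is below the barrel and I saw nothing else disturbed.

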